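Line up the examination lenses by size on their tray

TASK

Tidy the four black-ringed examination lenses onto the tray in order of size: one centred on each round grey pad, the largest on the pad beside the black-knobbed post and each next pad away from the post holding the next smaller lens. Set every lens down gently, glass up and flat on its pad, without dropping or knocking it, let go of it, and leave the cleaner bottle alone.

Things in the scene. Friction and masses are not known exactly. Their poses are not given: they have to be found in the camera images.
- lens_60_mid (a point): Centre (half-way up, on the axis) of the largest examination lens: a loose round black ring-mounted lens, a plain upright cylinder 60 mm in diameter and 30 mm high with a pale domed glass on top (2 mm proud), about 110 g; it lies glass up on the desk (z = 0). z axis up; its yaw means nothing.
- lens_50_mid (a point): Centre (half-way up, on the axis) of the second largest examination lens: a loose round black ring-mounted lens, a plain upright cylinder 50 mm in diameter and 27 mm high with a pale domed glass on top (2 mm proud), about 80 g; it lies glass up on the desk (z = 0). z axis up; its yaw means nothing.
- lens_40_mid (a point): Centre (half-way up, on the axis) of the second smallest examination lens: a loose round black ring-mounted lens, a plain upright cylinder 40 mm in diameter and 24 mm high with a pale domed glass on top (2 mm proud), about 50 g; it lies glass up on the desk (z = 0). z axis up; its yaw means nothing.
- lens_30_mid (a point): Centre (half-way up, on the axis) of the smallest examination lens: a loose round black ring-mounted lens, a plain upright cylinder 30 mm in diameter and 22 mm high with a pale domed glass on top (2 mm proud), about 30 g; it lies glass up on the desk (z = 0). z axis up; its yaw means nothing.
- pad_a_top (a point): Centre of the top face of one of the four identical round grey pads (70 mm in diameter, small white dot in the middle) fixed in a row, about 85 mm apart, on an aluminium tray (100 x 470 mm, 6 mm thick). The pad's top is 10 mm above the desk and 4 mm above the tray. The letters say nothing about the order along the row. z axis up.
- pad_b_top (a point): Centre of the top face of one of the four identical round grey pads (70 mm in diameter, small white dot in the middle) fixed in a row, about 85 mm apart, on an aluminium tray (100 x 470 mm, 6 mm thick). The pad's top is 10 mm above the desk and 4 mm above the tray. The letters say nothing about the order along the row. z axis up.
- pad_c_top (a point): Centre of the top face of one of the four identical round grey pads (70 mm in diameter, small white dot in the middle) fixed in a row, about 85 mm apart, on an aluminium tray (100 x 470 mm, 6 mm thick). The pad's top is 10 mm above the desk and 4 mm above the tray. The letters say nothing about the order along the row. z axis up.
- pad_d_top (a point): Centre of the top face of one of the four identical round grey pads (70 mm in diameter, small white dot in the middle) fixed in a row, about 85 mm apart, on an aluminium tray (100 x 470 mm, 6 mm thick). The pad's top is 10 mm above the desk and 4 mm above the tray. The letters say nothing about the order along the row. z axis up.
- post: Centre of the foot of the fixed post with the black knob, on the tray at one end of the row, about 75 mm from the nearest pad's centre (either end). A steel stem under a black knob of 30 mm diameter, foot 34 mm wide; its top is 63 mm above the desk. The tray's other end carries only a low aluminium block (16 mm above the desk).
- spray_mid (a point): Bystander: centre of an upright white cleaner bottle, 42 mm in diameter and 120 mm high, beyond the left (+y) end of the tray. To be left alone.

How it is judged:
At the end, for the whole second after the job is handed in: Each lens's centre is within 12 mm (horizontally) of a pad's centre, in order of size with the largest on the pad nearest the post (distances from the post 75, 160, 245 and 330 mm, each within 28 mm), resting on the pad (height within 4 mm), glass up within 0.12 rad, and still (under 0.02 m/s) ((horizontal distance between lens_60_mid and pad_a_top below 0.012 m or horizontal distance between lens_60_mid and pad_b_top below 0.012 m or horizontal distance between lens_60_mid and pad_c_top below 0.012 m or horizontal distance between lens_60_mid and pad_d_top below 0.012 m) and horizontal distance between lens_60_mid and post between 0.047 and 0.103 m and height (world z) of lens_60_mid between 0.021 and 0.029 m and angle between each of lens_60_mid, lens_50_mid, lens_40_mid, lens_30_mid's own z axis and vertical below 0.12 rad and linear speed of each of lens_60, lens_50, lens_40, lens_30 below 0.02 m/s and (horizontal distance between lens_50_mid and pad_a_top below 0.012 m or horizontal distance between lens_50_mid and pad_b_top below 0.012 m or horizontal distance between lens_50_mid and pad_c_top below 0.012 m or horizontal distance between lens_50_mid and pad_d_top below 0.012 m) and horizontal distance between lens_50_mid and post between 0.132 and 0.188 m and height (world z) of lens_50_mid between 0.0195 and 0.0275 m and (horizontal distance between lens_40_mid and pad_a_top below 0.012 m or horizontal distance between lens_40_mid and pad_b_top below 0.012 m or horizontal distance between lens_40_mid and pad_c_top below 0.012 m or horizontal distance between lens_40_mid and pad_d_top below 0.012 m) and horizontal distance between lens_40_mid and post between 0.217 and 0.273 m and height (world z) of lens_40_mid between 0.018 and 0.026 m and (horizontal distance between lens_30_mid and pad_a_top below 0.012 m or horizontal distance between lens_30_mid and pad_b_top below 0.012 m or horizontal distance between lens_30_mid and pad_c_top below 0.012 m or horizontal distance between lens_30_mid and pad_d_top below 0.012 m) and horizontal distance between lens_30_mid and post between 0.302 and 0.358 m and height (world z) of lens_30_mid between 0.017 and 0.025 m); the robot touches nothing.
It fails at once if the largest lens is dropped or knocked (moves faster than 0.6 m/s while its centre is less than 45 mm above the desk) (linear speed of lens_60 above 0.6 m/s and height (world z) of lens_60_mid below 0.045 m).
It fails at once if the second largest lens is dropped or knocked (moves faster than 0.6 m/s while its centre is less than 45 mm above the desk) (linear speed of lens_50 above 0.6 m/s and height (world z) of lens_50_mid below 0.045 m).
It fails at once if the second smallest lens is dropped or knocked (moves faster than 0.6 m/s while its centre is less than 45 mm above the desk) (linear speed of lens_40 above 0.6 m/s and height (world z) of lens_40_mid below 0.045 m).
It fails at once if the smallest lens is dropped or knocked (moves faster than 0.6 m/s while its centre is less than 45 mm above the desk) (linear speed of lens_30 above 0.6 m/s and height (world z) of lens_30_mid below 0.045 m).
It fails at once if the cleaner bottle is moved by more than 25 mm or tipped (distance of spray_mid from where it was at the start of the episode above 0.025 m or angle between spray_mid's own z axis and vertical above 0.3 rad).
It also fails if it takes over 96 s, if anything falls off the work surface, if the arm or the gripper's body presses on something with over 40 N, if the wrist force passes 120 N, or if a joint passes its speed limit or range.

ROBOT

A 6-joint arm with a two-finger parallel gripper is mounted at the origin on the work surface. World frame = base frame: x ahead of the robot, y to its left, z up, the work surface at z = 0. Lengths are in m, angles in rad, forces in N, time in s.
With the tool pointing down it reaches from about 0.25 to 0.85 m from the base axis. Payload 12.5 kg.
Tool frame: the origin (TCP) lies at the centre of the arm's flange, where the gripper is bolted on; the fingertips stand 186 mm ahead of it and the grasp point (between the pads) lies grip_depth ahead of it (grip_depth is the distance from the TCP to the grasp point, in m); z points along the fingers, y is the line along which they close (so a half turn about z gives the same grasp; the last joint's range is limited). The gripper opens to 93 mm and grips with 3 to 60 N. Pads are 15 mm wide; open, the fingers measure 128 mm over their backs; the gripper's body (75 mm by 188 mm) begins 65 mm behind the grasp point.
Start: joints at [-1.357, 0.351, 1.652, -0, 1.139, -0.085], TCP at [0.162, -0.526, 0.405] pointing down, gripper open.
Joint ranges: [-2.75, 2.75], [-0.79, 2.1], [0.01, 2.65], [-1.57, 4.71], [0.07, 3.14], [-2.87, 2.87]. Speed limits (rad/s): [2.22, 2.22, 2.79, 3.14, 3.14, 3.14].

INTERFACE

Orientations are given as a unit quaternion [x, y, z, w].
In Python, from plant import * gives the robot as it stands.
- The arm moves only by the tool arm_command, never from a script. Its argument "motion" is a list of rows, each an object with "linear": the shift along the tool's x, y, z scaled (see below), a list of three; "turn": the turn about the tool's z scaled (see below). A call has 1 to 10 rows; each row shifts and turns the commanded pose from where the row before left it, along the tool's axes as they then stand; what a row does not reach is not made up. The controller multiplies each number of a shift by 0.03 m and each number of a turn by 0.1 rad. A row lasts 1/12 s, in which the tool goes at most 41.7 mm and 7.16 degrees, less where a joint would pass 70% of its speed; a pose out of reach is approached as far as the arm can. A call with a number of a shift or a turn outside -1 to 1 is refused whole. A call with a gripper value outside its range is refused whole. "hand" is the closure, from -1 (fully open) to 1 (shut), so that 0 is half open, set as the call begins (left out, the last holds). The fingers move at their own pace and stop on an object; "newtons" is the grip in N (left out, the last holds). Time passes only in rows, so rows that do not move let the fingers close. It gives the time, the measured TCP pose, the force, the opening and the grip force at its end, in the units of the state.
- state(): the state, without advancing time (a new reading comes with each control period).
- get_image(name): name is "scene" or "top" or "wrist"; returns a dict with "frame" (420x560x3 uint8, blue, green, red), "depth" (420x560 float32, m along the optical axis (not along the pixel's ray), 0 where there is no reading), "fx", "fy", "cx", "cy" (pixels), "dist" ([k1, k2, p1, p2, k3] as OpenCV has them; the pictures are not rectified), "R" (3x3) and "t" (3): a world point X has camera coordinates R X + t; the wrist camera has in their place "tool_from_camera" (4x4, takes a point from camera to tool coordinates, whose origin is the TCP and whose axes are the flange's). Camera axes: x right, y down, z forward; pixel columns grow to the right and rows downward; lengths in m; the calibration is good to about 2 mm. A picture is of the moment at which its call begins: read the wrist's pose just before it.
- job_done(): hands the job in; it is judged then, once.
The state is a dict: "time_s": time; "joints": joint angles; "qvel": joint speeds; "tau": joint torques, N m; "tcp_pos": TCP position; "tool_rot": TCP orientation; "contact_force": force on the tool from outside, world axes, zero at the start; "ft_torque": the same for the moment, N m; "width": finger opening in m; "grasp_force": force on a finger pad.
Only numpy, scipy, OpenCV 4.12 (cv2) and the standard library are available. Lean on these libraries where they do the work, as an engineer would, in place of code of your own. Each camera call takes 0.05 s, during which the arm holds its last target. There are 200 camera calls.

## Working session

There is one attempt and no reset: what is moved stays moved. The work goes in short steps, Python scripts to look and compute and a tool call to move; the robot and the scene stay as the last step left them, time stands still between calls to the robot, and variables do not carry over. Pictures are saved under pics/ and viewed, at most 14 in all, crops included, and the job is handed in when it is done.

Besides the shell and the picture viewer there is one more tool, called as name([rows], argument=value, ...), one row to a line, values as JSON. arm_command: Moves the arm, as the interface text tells. Shifts and turns lie within -1 to 1; 1 stands for 0.03 m of shift or 0.1 rad of turn. Its arguments: {"type":"object","properties":{"motion":{"type":"array","items":{"type":"object","properties":{"linear":{"type":"array","items":{"type":"number"}},"turn":{"type":"number"}}}},"hand":{"type":"number"},"newtons":{"type":"number"}},"required":["motion"]}

```bash
ls; mkdir -p pics; python3 - <<'E'
from plant import *
import cv2
s=state();print(s)
for n in("scene","top"):
    g=get_image(n);cv2.imwrite(f"pics/{n}0.png",g["frame"])
    print(n,g["fx"],g["cx"],g["cy"],g["dist"],g["R"],g["t"])
try: print(grip_depth)
except Exception as e: print(e)
E
```

```text
pics
{'time_s': 0.0, 'joints': array([-1.35659280e+00,  3.51270401e-01,  1.65243023e+00,  1.05008030e-05,
        1.13909575e+00, -8.46068205e-02]), 'qvel': array([-1.56735039e-03,  3.95099358e-04, -4.87307831e-04, -7.28215060e-05,
        1.42486369e-04, -7.76650231e-04]), 'tau': array([-6.19422808e-04, -4.97326326e+01, -2.85260367e+01,  6.98495004e-02,
        2.56668491e-02, -7.10551831e-05]), 'tcp_pos': array([ 0.16190585, -0.5254984 ,  0.40418025]), 'tool_rot': array([ 9.88859941e-01,  1.48847754e-01, -3.42151205e-05, -6.00909434e-04]), 'contact_force': array([-0.32254379,  0.32881665,  0.79772186]), 'ft_torque': array([ 0.00252091, -0.00204325,  0.03617711]), 'grasp_force': 0.0, 'width': 0.0928247808369013}
scene 503.6961454687927 278.73789784620953 215.9151830957817 [-0.05397781  0.          0.          0.          0.        ] [[ 0.62713302  0.77891156  0.00098392]
 [ 0.64405495 -0.51784329 -0.56305555]
 [-0.43806096  0.35374442 -0.82641846]] [-0.40889699 -0.2739801   1.17363913]
top 536.6169166696637 276.26855628773484 209.41650000455155 [0.03846474 0.         0.         0.         0.        ] [[ 0.01716556 -0.99984287  0.00442437]
 [-0.99789994 -0.01740829 -0.06239124]
 [ 0.06245845 -0.0033441  -0.99804196]] [0.08138187 0.55536576 1.25658801]
0.1673
```

View pics/top0.png

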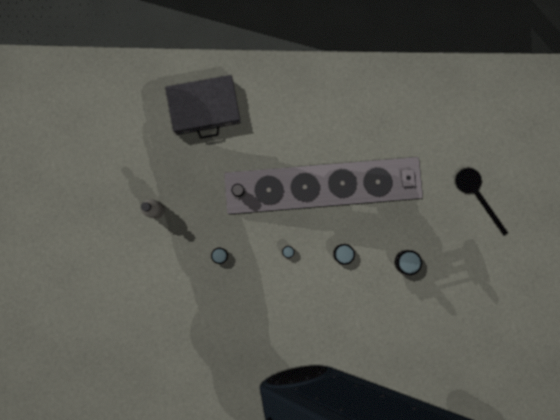

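View pics/scene0.png

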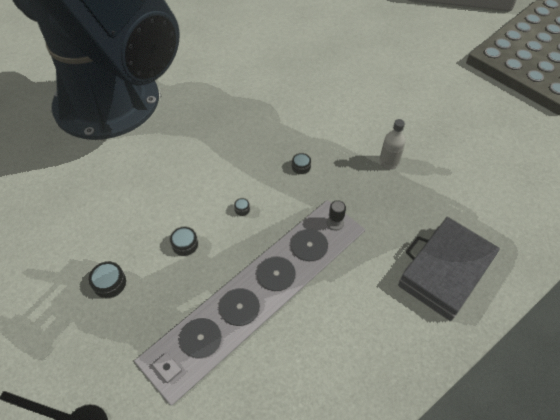

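The top view shows the lenses at px (220,256)=40, (288,252)=30, (344,254)=50 and (409,263)=60. The pads are at (269,190), (305,187), (342,183) and (378,182), and the post at (238,190) marks the +y end. Next I'll measure them by segmenting the glass and the dots in both cameras.

```bash
cat > h.py <<'E'
from plant import *
import cv2, numpy as np
def toworld(g,uv,z,R=None,t=None):
    R=g["R"] if R is None else R; t=g["t"] if t is None else t
    K=np.array([[g["fx"],0,g["cx"]],[0,g["fy"],g["cy"]],[0,0,1.]])
    p=cv2.undistortPoints(np.array([[uv]],float),K,np.array(g["dist"],float))[0,0]
    d=R.T@np.array([p[0],p[1],1]); c=-R.T@t
    return (c+d*(z-c[2])/d[2])[:2]
def proj(g,X):
    K=np.array([[g["fx"],0,g["cx"]],[0,g["fy"],g["cy"]],[0,0,1.]])
    return cv2.projectPoints(np.array([X],float),cv2.Rodrigues(g["R"])[0],g["t"],K,np.array(g["dist"],float))[0][0,0]
def glass(g):
    f=g["frame"].astype(int); m=((f[:,:,0]-f[:,:,2])>12)&(f[:,:,0]>70)
    n,l,s,c=cv2.connectedComponentsWithStats(m.astype(np.uint8))
    return [(c[i],s[i,4]) for i in range(1,n) if s[i,4]>30]
def dot(g,uv,r=6):
    u,v=map(int,np.round(uv)); p=cv2.cvtColor(g["frame"],cv2.COLOR_BGR2GRAY)[v-r:v+r+1,u-r:u+r+1].astype(float)
    w=np.clip(p-np.median(p)-15,0,None); y,x=np.mgrid[v-r:v+r+1,u-r:u+r+1]
    return np.array([(w*x).sum(),(w*y).sum()])/w.sum()
E
python3 - <<'E'
from h import *
np.set_printoptions(precision=4,suppress=True)
T=get_image("top");S=get_image("scene")
H=[.022,.024,.027,.030]
for n,g in(("top",T),("scene",S)):
    for c,a in glass(g): print(n,c,a,[toworld(g,c,z+.001) for z in (.022,.030)])
for uv in[(269,190),(305,187),(342,183),(378,182)]:
    w=toworld(T,dot(T,uv),.01); w2=toworld(S,dot(S,proj(S,[*w,.01])),.01); print("pad",w,w2)
print("post",toworld(T,(238,189),.063), "spray",toworld(T,(146,208),.12))
E
```

```text
top [287.7662 251.4675] 77 [array([0.4549, 0.0623]), array([0.4551, 0.0625])]
top [344.0134 253.808 ] 224 [array([ 0.4518, -0.07  ]), array([ 0.4519, -0.0689])]
top [218.5873 255.127 ] 126 [array([0.4437, 0.2245]), array([0.4438, 0.2237])]
top [409.1911 262.3376] 314 [array([ 0.4346, -0.2227]), array([ 0.4349, -0.2207])]
scene [551.2105   2.9211] 38 [array([0.4431, 1.142 ]), array([0.4482, 1.1281])]
scene [542.4103  10.2051] 39 [array([0.4482, 1.0906]), array([0.4532, 1.0772])]
scene [533.1905  17.8095] 42 [array([0.4533, 1.0387]), array([0.4583, 1.0259])]
scene [523.4667  25.8222] 45 [array([0.4584, 0.9861]), array([0.4634, 0.9737])]
scene [553.4783  28.1087] 46 [array([0.5138, 1.0439]), array([0.5182, 1.0309])]
scene [513.5686  34.1765] 51 [array([0.464 , 0.9338]), array([0.4689, 0.922 ])]
scene [544.1522  36.2609] 46 [array([0.5188, 0.9923]), array([0.5231, 0.9799])]
scene [502.7925  42.5849] 53 [array([0.4681, 0.8814]), array([0.4729, 0.8701])]
scene [534.0714  44.9107] 56 [array([0.5236, 0.9392]), array([0.5279, 0.9274])]
scene [492.15    51.8167] 60 [array([0.4743, 0.8285]), ar
[... 324 characters left out ...]
929, 0.8827])]
scene [535.4769  75.0462] 65 [array([0.5944, 0.8413]), array([0.598 , 0.8304])]
scene [556.3864  87.0455] 44 [array([0.651 , 0.8452]), array([0.654 , 0.8342])]
scene [301.4872 159.7179] 117 [array([0.4467, 0.2255]), array([0.4518, 0.2208])]
scene [241.3488 203.4302] 86 [array([0.4584, 0.0628]), array([0.4633, 0.0598])]
scene [182.6982 237.1404] 285 [array([ 0.4521, -0.0678]), array([ 0.4571, -0.0696])]
scene [104.9255 275.5756] 483 [array([ 0.4332, -0.2197]), array([ 0.4384, -0.2199])]
pad [0.6019 0.1109] [0.6045 0.1114]
pad [0.6105 0.0246] [0.6127 0.0252]
pad [ 0.6213 -0.0654] [ 0.6233 -0.0647]
pad [ 0.6258 -0.1499] [ 0.6277 -0.1491]
post [0.5964 0.1796] spray [0.5456 0.3746]
```

arm_command([
  {"linear": [0,0,0.4],"turn": -1},
  {"linear": [0,0,0.4],"turn": -1},
  {"linear": [0,0,0.4],"turn": -1},
  {"linear": [0,0,0.4],"turn": -1},
  {"linear": [0,0,0.4],"turn": -1},
  {"linear": [0,0,0.4],"turn": -1},
  {"linear": [0,0,0.4],"turn": -1},
  {"linear": [0,0,0.4],"turn": -1},
  {"linear": [0,0,0.4],"turn": -1},
  {"linear": [0,0,0.4],"turn": -1},
], hand=-1, newtons=20)

```text
time_s: 1.03
tcp_pos: [0.1619, -0.5256, 0.2841]
tool_rot: [0.795, 0.607, 0.0, -0.0]
contact_force: [-0.1, -0.8, 0.6]
width: 0.0928
grasp_force: 0.0
```

arm_command([
  {"linear": [0,0,0.4],"turn": -1},
  {"linear": [0,0,0.3],"turn": -1},
  {"linear": [0,0,0],"turn": -0.72},
  {"linear": [0,0,0],"turn": 0},
])

```text
time_s: 1.37
tcp_pos: [0.1619, -0.5255, 0.2631]
tool_rot: [0.706, 0.708, 0.0, -0.001]
contact_force: [-0.3, 0.6, 0.4]
width: 0.093
grasp_force: 0.0
```

arm_command([
  {"linear": [0.5,0.45,0]},
  {"linear": [1,0.9,0]},
  {"linear": [1,0.9,0]},
  {"linear": [1,0.9,0]},
  {"linear": [1,0.9,0]},
  {"linear": [1,0.9,0]},
  {"linear": [1,0.9,0]},
  {"linear": [1,0.9,0]},
  {"linear": [1,0.9,0]},
  {"linear": [1,0.9,0]},
])

```text
schema error: expected keys linear, turn
```

arm_command([
  {"linear": [0.67,0.6,0]},
  {"linear": [0,0,0]},
  {"linear": [0,0,0]},
])

```text
schema error: expected keys linear, turn
```

```bash
cat >> h.py <<'E'
from scipy.spatial.transform import Rotation as Ro
def wrist():
    s=state(); g=get_image("wrist")
    M=np.eye(4);M[:3,:3]=Ro.from_quat(s["tool_rot"]).as_matrix();M[:3,3]=s["tcp_pos"]
    C=M@np.array(g["tool_from_camera"]); g["R"]=C[:3,:3].T; g["t"]=-g["R"]@C[:3,3]
    return s,g
E
python3 - <<'E'
from h import *
np.set_printoptions(precision=4,suppress=True)
s,g=wrist(); print(s["tcp_pos"]); cv2.imwrite("pics/w1.png",g["frame"])
print(g["tool_from_camera"])
for c,a in glass(g): print(c,a,toworld(g,c,.031))
E
```

```text
[ 0.1619 -0.5255  0.2631]
[[-0.0013 -0.9702 -0.2425  0.066 ]
 [ 1.     -0.0011 -0.0006 -0.0009]
 [ 0.0003 -0.2425  0.9702  0.0198]
 [ 0.      0.      0.      1.    ]]
```

View pics/w1.png

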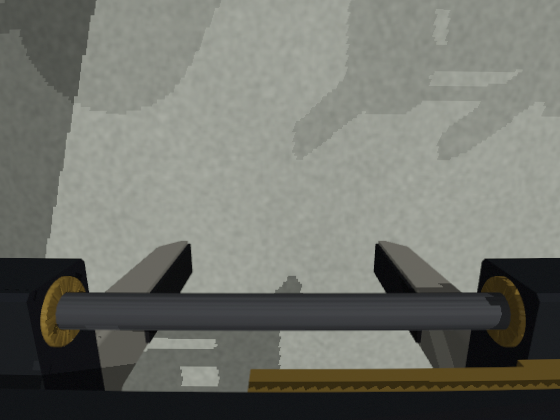

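The move calls were refused because each row needs an explicit turn, so the arm hasn't moved. The wrist picture shows the two fingertips at about px (190,245) and (375,245) over bare desk.

arm_command([
  {"linear": [0.5,0.45,0],"turn": 0},
  {"linear": [1,0.9,0],"turn": 0},
  {"linear": [1,0.9,0],"turn": 0},
  {"linear": [1,0.9,0],"turn": 0},
  {"linear": [1,0.9,0],"turn": 0},
  {"linear": [1,0.9,0],"turn": 0},
  {"linear": [1,0.9,0],"turn": 0},
  {"linear": [1,0.9,0],"turn": 0},
  {"linear": [1,0.9,0],"turn": 0},
  {"linear": [1,0.9,0],"turn": 0},
])

```text
time_s: 2.25
tcp_pos: [0.4196, -0.239, 0.2643]
tool_rot: [0.708, 0.706, 0.0, 0.001]
contact_force: [-0.2, -2.1, 0.0]
width: 0.0928
grasp_force: 0.0
```

arm_command([
  {"linear": [0.67,0.6,0],"turn": 0},
  {"linear": [0,0,0],"turn": 0},
  {"linear": [0,0,0],"turn": 0},
])

```text
time_s: 2.5
tcp_pos: [0.4371, -0.2197, 0.264]
tool_rot: [0.707, 0.707, 0.0, 0.0]
contact_force: [0.6, -0.7, 0.4]
width: 0.0934
grasp_force: 0.0
```

```bash
python3 - <<'E'
from h import *
np.set_printoptions(precision=4,suppress=True)
s,g=wrist(); print(s["tcp_pos"]); cv2.imwrite("pics/w2.png",g["frame"])
for c,a in glass(g): print(c,a,toworld(g,c,.031))
E
```

```text
[ 0.4371 -0.2197  0.264 ]
[307.4348   2.0248] 161 [ 0.4499 -0.0889]
[277.6669 229.2858] 4212 [ 0.4329 -0.2201]
```

View pics/w2.png

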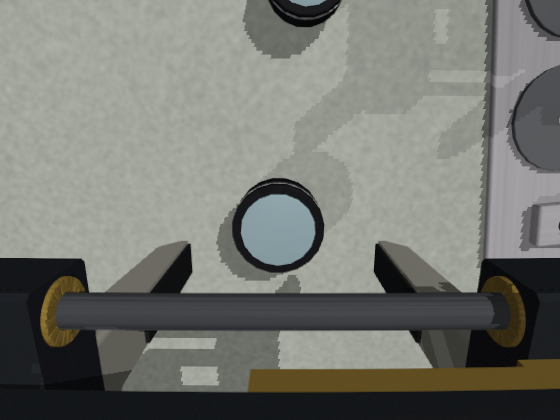

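The 60 lens sits at px (278,229), centred between the fingers, so I'll descend and grasp it.

arm_command([
  {"linear": [0,-0.1,0.5],"turn": 0},
  {"linear": [0,0,0.7],"turn": 0},
  {"linear": [0,0,0.7],"turn": 0},
  {"linear": [0,0,0.4],"turn": 0},
  {"linear": [0,0,0.17],"turn": 0},
  {"linear": [0,0,0],"turn": 0},
])

```text
time_s: 3.05
tcp_pos: [0.4327, -0.2213, 0.1889]
tool_rot: [0.708, 0.706, -0.0, -0.001]
contact_force: [0.0, 0.7, 0.8]
width: 0.0929
grasp_force: 0.0
```

arm_command([
  {"linear": [0,0,0],"turn": 0},
  {"linear": [0,0,0],"turn": 0},
  {"linear": [0,0,0],"turn": 0},
  {"linear": [0,0,0],"turn": 0},
  {"linear": [0,0,0],"turn": 0},
  {"linear": [0,0,0],"turn": 0},
], hand=1, newtons=15)

```text
time_s: 3.55
tcp_pos: [0.4335, -0.2205, 0.19]
tool_rot: [0.707, 0.707, 0.0, 0.0]
contact_force: [-0.5, 0.6, 3.6]
width: 0.0597
grasp_force: 15.0
```

Gripped at 59.7 mm. Now I'll lift it and carry it to the pad by the post.

arm_command([
  {"linear": [0,0,-0.4],"turn": 0},
  {"linear": [0,0,-0.8],"turn": 0},
  {"linear": [0,0,-0.8],"turn": 0},
  {"linear": [0.5,0.25,-0.4],"turn": 0},
  {"linear": [0.8,0.4,0],"turn": 0},
  {"linear": [1,0.5,0],"turn": 0},
  {"linear": [1,0.5,0],"turn": 0},
  {"linear": [1,0.5,0],"turn": 0},
  {"linear": [1,0.5,0],"turn": 0},
  {"linear": [1,0.5,0],"turn": 0},
])

```text
time_s: 4.38
tcp_pos: [0.5283, -0.0298, 0.2617]
tool_rot: [0.707, 0.707, -0.0, -0.0]
contact_force: [0.5, -0.1, -1.7]
width: 0.0598
grasp_force: 15.0
```

arm_command([
  {"linear": [1,0.5,0],"turn": 0},
  {"linear": [1,0.5,0],"turn": 0},
  {"linear": [1,0.5,0],"turn": 0},
  {"linear": [0.8,0.6,0],"turn": 0},
  {"linear": [0.6,0.5,0],"turn": 0},
  {"linear": [0.35,0.38,0],"turn": 0},
  {"linear": [0,0,0],"turn": 0},
  {"linear": [0,0,0],"turn": 0},
])

```text
time_s: 5.05
tcp_pos: [0.6171, 0.1112, 0.2611]
tool_rot: [0.707, 0.707, -0.0, -0.0]
contact_force: [-0.5, -0.9, -1.2]
width: 0.0601
grasp_force: 15.0
```

```bash
python3 - <<'E'
from h import *
np.set_printoptions(precision=4,suppress=True)
s,g=wrist(); print(s["tcp_pos"]); cv2.imwrite("pics/w3.png",g["frame"])
E
```

```text
[0.6171 0.1112 0.2611]
```

View pics/w3.png

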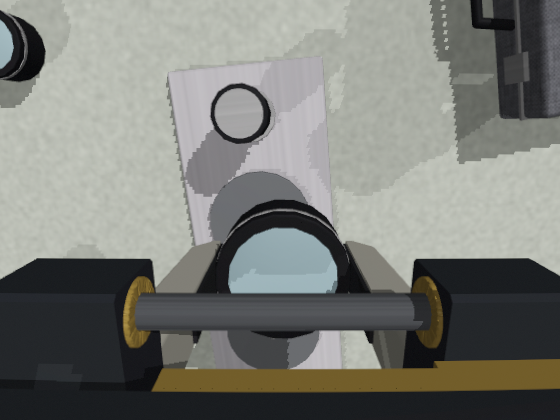

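The lens hangs between the fingers, and pad 1 shows behind it to the left at about px (262,215). I overshot by 15 mm in x, so I'll correct that and lower.

arm_command([
  {"linear": [0,-0.49,0],"turn": 0},
  {"linear": [0,0,0.4],"turn": 0},
  {"linear": [0,0,0.6],"turn": 0},
  {"linear": [0,0,0.4],"turn": 0},
  {"linear": [0,0,0.3],"turn": 0},
  {"linear": [0,0,0.2],"turn": 0},
  {"linear": [0,0,0],"turn": 0},
  {"linear": [0,0,0],"turn": 0},
])

```text
time_s: 5.77
tcp_pos: [0.6028, 0.1109, 0.2046]
tool_rot: [0.707, 0.707, -0.0, -0.0]
contact_force: [1.0, -0.2, -1.3]
width: 0.0595
grasp_force: 15.0
```

arm_command([
  {"linear": [0,0,0.06],"turn": 0},
  {"linear": [0,0,0.05],"turn": 0},
  {"linear": [0,0,0.04],"turn": 0},
  {"linear": [0,0,0],"turn": 0},
  {"linear": [0,0,0],"turn": 0},
])

```text
time_s: 6.18
tcp_pos: [0.6026, 0.111, 0.2003]
tool_rot: [0.707, 0.707, 0.0, 0.0]
contact_force: [-0.3, 0.4, -0.7]
width: 0.0595
grasp_force: 15.0
```

arm_command([
  {"linear": [0,0,0.02],"turn": 0},
  {"linear": [0,0,0],"turn": 0},
  {"linear": [0,0,0],"turn": 0},
])

```text
time_s: 6.43
tcp_pos: [0.6027, 0.111, 0.2]
tool_rot: [0.707, 0.707, 0.0, 0.0]
contact_force: [-2.5, -0.1, 5.3]
width: 0.0599
grasp_force: 15.0
```

Contact at 5 N, so the lens is on the pad. Releasing, lifting and going to the 50 lens at (0.452, -0.069).

arm_command([
  {"linear": [0,0,0],"turn": 0},
  {"linear": [0,0,0],"turn": 0},
  {"linear": [0,0,0],"turn": 0},
  {"linear": [0,0,0],"turn": 0},
  {"linear": [0,0,0],"turn": 0},
  {"linear": [0,0,-0.3],"turn": 0},
  {"linear": [0,0,-0.6],"turn": 0},
  {"linear": [0,0,-0.8],"turn": 0},
  {"linear": [0,0,-0.4],"turn": 0},
], hand=-1)

```text
time_s: 7.18
tcp_pos: [0.6031, 0.1111, 0.2654]
tool_rot: [0.707, 0.707, 0.001, 0.001]
contact_force: [0.2, 0.4, 0.7]
width: 0.0927
grasp_force: 0.0
```

arm_command([
  {"linear": [-0.4,-0.4,0],"turn": 0},
  {"linear": [-0.8,-0.7,0],"turn": 0},
  {"linear": [-0.9,-0.8,0],"turn": 0},
  {"linear": [-0.9,-0.8,0],"turn": 0},
  {"linear": [-0.9,-0.8,0],"turn": 0},
  {"linear": [-0.9,-0.7,0],"turn": 0},
  {"linear": [-0.8,-0.5,0],"turn": 0},
  {"linear": [-0.4,-0.32,0],"turn": 0},
  {"linear": [0,0,0],"turn": 0},
  {"linear": [0,0,0],"turn": 0},
])

```text
time_s: 8.02
tcp_pos: [0.4521, -0.0693, 0.263]
tool_rot: [0.708, 0.707, 0.0, 0.0]
contact_force: [0.0, 0.1, 0.1]
width: 0.0933
grasp_force: 0.0
```

```bash
python3 - <<'E'
from h import *
np.set_printoptions(precision=4,suppress=True)
s,g=wrist(); print(s["tcp_pos"])
for c,a in glass(g): print(c,a,toworld(g,c,.028))
T=get_image("top");cv2.imwrite("pics/top1.png",T["frame"])
for c,a in glass(T): print("top",c,a,toworld(T,c,.041))
E
```

```text
[ 0.4521 -0.0693  0.263 ]
[285.4165  11.6597] 958 [0.4531 0.0572]
[280.5197 227.3226] 2892 [ 0.4499 -0.069 ]
top [267.9182 187.5697] 330 [0.6031 0.1114]
top [287.7595 251.481 ] 79 [0.4552 0.0628]
top [218.6846 255.2752] 149 [0.4437 0.2225]
```

View pics/top1.png

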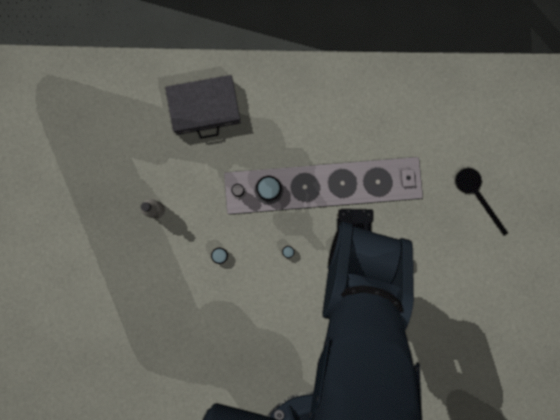

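The 60 lens sits on the pad by the post (px (268,188)), 1 mm off by the camera. Now grasping the 50.

arm_command([
  {"linear": [0,-0.05,0.5],"turn": 0},
  {"linear": [0,0,0.7],"turn": 0},
  {"linear": [0,0,0.7],"turn": 0},
  {"linear": [0,0,0.4],"turn": 0},
  {"linear": [0,0,0.13],"turn": 0},
  {"linear": [0,0,0],"turn": 0},
])

```text
time_s: 8.62
tcp_pos: [0.4508, -0.0683, 0.189]
tool_rot: [0.707, 0.707, -0.0, -0.001]
contact_force: [-0.9, 1.0, 0.1]
width: 0.0929
grasp_force: 0.0
```

arm_command([
  {"linear": [0,0,0],"turn": 0},
  {"linear": [0,0,0],"turn": 0},
  {"linear": [0,0,0],"turn": 0},
  {"linear": [0,0,0],"turn": 0},
  {"linear": [0,0,0],"turn": 0},
  {"linear": [0,0,0],"turn": 0},
  {"linear": [0,0,0],"turn": 0},
], hand=1)

```text
time_s: 9.2
tcp_pos: [0.4505, -0.0691, 0.1898]
tool_rot: [0.707, 0.707, 0.0, 0.0]
contact_force: [0.2, -0.4, -0.5]
width: 0.0508
grasp_force: 0.0
```

arm_command([
  {"linear": [0,0,0],"turn": 0},
  {"linear": [0,0,0],"turn": 0},
  {"linear": [0,0,0],"turn": 0},
])

```text
time_s: 9.45
tcp_pos: [0.4506, -0.069, 0.1898]
tool_rot: [0.707, 0.707, 0.0, 0.0]
contact_force: [-0.9, 1.1, 4.1]
width: 0.0493
grasp_force: 15.0
```

arm_command([
  {"linear": [0,0,-0.4],"turn": 0},
  {"linear": [0,0,-0.8],"turn": 0},
  {"linear": [0,0,-0.8],"turn": 0},
  {"linear": [0.2,0.4,-0.4],"turn": 0},
  {"linear": [0.5,0.8,0],"turn": 0},
  {"linear": [0.6,1,0],"turn": 0},
  {"linear": [0.6,1,0],"turn": 0},
  {"linear": [0.6,1,0],"turn": 0},
  {"linear": [0.4,0.8,0],"turn": 0},
  {"linear": [0.23,0.36,0],"turn": 0},
])

```text
time_s: 10.28
tcp_pos: [0.6134, 0.0265, 0.2614]
tool_rot: [0.707, 0.708, 0.0, 0.0]
contact_force: [-0.6, 0.4, -1.1]
width: 0.0493
grasp_force: 15.0
```

arm_command([
  {"linear": [0,0,0],"turn": 0},
  {"linear": [0,0,0],"turn": 0},
])

```text
time_s: 10.45
tcp_pos: [0.611, 0.025, 0.2609]
tool_rot: [0.707, 0.707, -0.0, -0.0]
contact_force: [0.4, -0.9, -0.5]
width: 0.0498
grasp_force: 15.0
```

arm_command([
  {"linear": [0,0,0.4],"turn": 0},
  {"linear": [0,0,0.6],"turn": 0},
  {"linear": [0,0,0.5],"turn": 0},
  {"linear": [0,0,0.3],"turn": 0},
  {"linear": [0,0,0.15],"turn": 0},
  {"linear": [0,0,0.05],"turn": 0},
  {"linear": [0,0,0.03],"turn": 0},
  {"linear": [0,0,0],"turn": 0},
  {"linear": [0,0,0],"turn": 0},
])

```text
time_s: 11.2
tcp_pos: [0.6115, 0.0248, 0.2014]
tool_rot: [0.707, 0.707, 0.0, 0.0]
contact_force: [-0.6, 0.0, -0.4]
width: 0.0496
grasp_force: 15.0
```

arm_command([
  {"linear": [0,0,0.03],"turn": 0},
  {"linear": [0,0,0],"turn": 0},
  {"linear": [0,0,0],"turn": 0},
])

```text
time_s: 11.45
tcp_pos: [0.6114, 0.0249, 0.2]
tool_rot: [0.707, 0.707, 0.0, 0.0]
contact_force: [-0.6, -0.3, -0.9]
width: 0.0494
grasp_force: 15.0
```

arm_command([
  {"linear": [0,0,0.02],"turn": 0},
  {"linear": [0,0,0],"turn": 0},
  {"linear": [0,0,0],"turn": 0},
])

```text
time_s: 11.7
tcp_pos: [0.6114, 0.0249, 0.1998]
tool_rot: [0.707, 0.707, 0.0, 0.0]
contact_force: [-2.6, -0.3, 5.1]
width: 0.0499
grasp_force: 15.0
```

Contact, so releasing. The 40 lens is next, at (0.444, 0.2235).

arm_command([
  {"linear": [0,0,0],"turn": 0},
  {"linear": [0,0,0],"turn": 0},
  {"linear": [0,0,0],"turn": 0},
  {"linear": [0,0,0],"turn": 0},
  {"linear": [0,0,0],"turn": 0},
  {"linear": [0,0,0],"turn": 0},
  {"linear": [0,0,-0.3],"turn": 0},
  {"linear": [0,0,-0.6],"turn": 0},
  {"linear": [0,0,-0.8],"turn": 0},
  {"linear": [0,0,-0.4],"turn": 0},
], hand=-1)

```text
time_s: 12.53
tcp_pos: [0.6118, 0.0249, 0.2651]
tool_rot: [0.707, 0.707, 0.001, 0.001]
contact_force: [1.0, 0.3, 0.8]
width: 0.0929
grasp_force: 0.0
```

arm_command([
  {"linear": [0.4,-0.3,0],"turn": 0},
  {"linear": [0.8,-0.7,0],"turn": 0},
  {"linear": [0.9,-0.8,0],"turn": 0},
  {"linear": [0.9,-0.8,0],"turn": 0},
  {"linear": [0.9,-0.8,0],"turn": 0},
  {"linear": [0.9,-0.8,0],"turn": 0},
  {"linear": [0.8,-0.7,0],"turn": 0},
  {"linear": [0.7,-0.5,0],"turn": 0},
  {"linear": [0.32,-0.18,0],"turn": 0},
  {"linear": [0,0,0],"turn": 0},
])

```text
time_s: 13.37
tcp_pos: [0.4425, 0.225, 0.2619]
tool_rot: [0.706, 0.708, -0.0, -0.0]
contact_force: [0.1, -0.3, -0.0]
width: 0.0931
grasp_force: 0.0
```

arm_command([
  {"linear": [0,0,0],"turn": 0},
  {"linear": [0,0,0],"turn": 0},
])

```text
time_s: 13.53
tcp_pos: [0.4445, 0.2228, 0.2621]
tool_rot: [0.707, 0.707, -0.0, 0.0]
contact_force: [0.3, 0.1, -0.2]
width: 0.0933
grasp_force: 0.0
```

```bash
python3 - <<'E'
from h import *
np.set_printoptions(precision=4,suppress=True)
s,g=wrist(); print(s["tcp_pos"],s["width"])
for c,a in glass(g): print(c,a,toworld(g,c,.025))
T=get_image("top")
for c,a in glass(T): print("top",c,a,toworld(T,c,.038))
E
```

```text
[0.4445 0.2228 0.2621] 0.09326161790940868
[280.0197 224.0498] 1827 [0.4417 0.2247]
top [268.1942 187.5159] 345 [0.6036 0.1108]
top [305.0513 184.4573] 234 [0.6123 0.0247]
top [287.7595 251.481 ] 79 [0.4551 0.0627]
```

arm_command([
  {"linear": [0.05,-0.05,0.5],"turn": 0},
  {"linear": [0,0,0.7],"turn": 0},
  {"linear": [0,0,0.7],"turn": 0},
  {"linear": [0,0,0.4],"turn": 0},
  {"linear": [0,0,0.12],"turn": 0},
  {"linear": [0,0,0],"turn": 0},
])

```text
time_s: 14.13
tcp_pos: [0.4427, 0.2244, 0.1889]
tool_rot: [0.707, 0.707, -0.001, -0.0]
contact_force: [-0.1, 0.2, -0.7]
width: 0.0933
grasp_force: 0.0
```

arm_command([
  {"linear": [0,0,0],"turn": 0},
  {"linear": [0,0,0],"turn": 0},
  {"linear": [0,0,0],"turn": 0},
  {"linear": [0,0,0],"turn": 0},
  {"linear": [0,0,0],"turn": 0},
  {"linear": [0,0,0],"turn": 0},
  {"linear": [0,0,0],"turn": 0},
  {"linear": [0,0,0],"turn": 0},
  {"linear": [0,0,0],"turn": 0},
  {"linear": [0,0,0],"turn": 0},
], hand=1)

```text
time_s: 14.97
tcp_pos: [0.4424, 0.225, 0.1897]
tool_rot: [0.707, 0.707, -0.0, -0.0]
contact_force: [-0.0, 0.4, 0.9]
width: 0.0396
grasp_force: 15.0
```

arm_command([
  {"linear": [0,0,-0.4],"turn": 0},
  {"linear": [0,0,-0.8],"turn": 0},
  {"linear": [0,0,-0.8],"turn": 0},
  {"linear": [-0.4,0.25,-0.4],"turn": 0},
  {"linear": [-0.8,0.5,0],"turn": 0},
  {"linear": [-0.9,0.56,0],"turn": 0},
  {"linear": [-0.9,0.56,0],"turn": 0},
  {"linear": [-0.9,0.56,0],"turn": 0},
  {"linear": [-0.9,0.56,0],"turn": 0},
  {"linear": [-0.9,0.56,0],"turn": 0},
])

```text
time_s: 15.8
tcp_pos: [0.5495, 0.0525, 0.2616]
tool_rot: [0.707, 0.707, -0.0, -0.0]
contact_force: [1.0, 1.2, -0.5]
width: 0.0394
grasp_force: 15.0
```

arm_command([
  {"linear": [-0.9,0.56,0],"turn": 0},
  {"linear": [-0.9,0.56,0],"turn": 0},
  {"linear": [-0.9,0.56,0],"turn": 0},
  {"linear": [-0.8,0.5,0],"turn": 0},
  {"linear": [-0.47,0.26,0],"turn": 0},
  {"linear": [0,0,0],"turn": 0},
  {"linear": [0,0,0],"turn": 0},
  {"linear": [0,0,0],"turn": 0},
])

```text
time_s: 16.47
tcp_pos: [0.6217, -0.0644, 0.2613]
tool_rot: [0.707, 0.707, -0.0, -0.0]
contact_force: [-0.1, -0.0, -0.4]
width: 0.0394
grasp_force: 15.0
```

arm_command([
  {"linear": [0,0,0.4],"turn": 0},
  {"linear": [0,0,0.6],"turn": 0},
  {"linear": [0,0,0.5],"turn": 0},
  {"linear": [0,0,0.3],"turn": 0},
  {"linear": [0,0,0.15],"turn": 0},
  {"linear": [0,0,0.05],"turn": 0},
  {"linear": [0,0,0.04],"turn": 0},
  {"linear": [0,0,0],"turn": 0},
  {"linear": [0,0,0],"turn": 0},
  {"linear": [0,0,0],"turn": 0},
])

```text
time_s: 17.3
tcp_pos: [0.6223, -0.0651, 0.2011]
tool_rot: [0.707, 0.707, 0.0, 0.0]
contact_force: [0.6, -0.1, -0.4]
width: 0.0398
grasp_force: 15.0
```

arm_command([
  {"linear": [0,0,0.01],"turn": 0},
  {"linear": [0,0,0],"turn": 0},
  {"linear": [0,0,0],"turn": 0},
])

```text
time_s: 17.55
tcp_pos: [0.6221, -0.0652, 0.2003]
tool_rot: [0.707, 0.707, 0.0, 0.0]
contact_force: [0.0, -0.0, -1.6]
width: 0.0398
grasp_force: 15.0
```

arm_command([
  {"linear": [0,0,0.02],"turn": 0},
  {"linear": [0,0,0],"turn": 0},
  {"linear": [0,0,0],"turn": 0},
])

```text
time_s: 17.8
tcp_pos: [0.6222, -0.0651, 0.1997]
tool_rot: [0.707, 0.707, 0.0, 0.0]
contact_force: [-0.5, 0.0, 1.4]
width: 0.0398
grasp_force: 15.0
```

Touching. Releasing, then going to the 30 lens.

arm_command([
  {"linear": [0,0,0],"turn": 0},
  {"linear": [0,0,0],"turn": 0},
  {"linear": [0,0,0],"turn": 0},
  {"linear": [0,0,0],"turn": 0},
  {"linear": [0,0,0],"turn": 0},
  {"linear": [0,0,0],"turn": 0},
  {"linear": [0,0,-0.3],"turn": 0},
  {"linear": [0,0,-0.6],"turn": 0},
  {"linear": [0,0,-0.8],"turn": 0},
  {"linear": [0,0,-0.4],"turn": 0},
], hand=-1)

```text
time_s: 18.63
tcp_pos: [0.6226, -0.0652, 0.2655]
tool_rot: [0.707, 0.707, 0.001, 0.001]
contact_force: [-0.7, -0.5, 0.2]
width: 0.0926
grasp_force: 0.0
```

arm_command([
  {"linear": [0.3,-0.4,0],"turn": 0},
  {"linear": [0.6,-0.8,0],"turn": 0},
  {"linear": [0.7,-0.9,0],"turn": 0},
  {"linear": [0.7,-0.9,0],"turn": 0},
  {"linear": [0.7,-0.9,0],"turn": 0},
  {"linear": [0.6,-0.8,0],"turn": 0},
  {"linear": [0.4,-0.6,0],"turn": 0},
  {"linear": [0.26,-0.29,0],"turn": 0},
  {"linear": [0,0,0],"turn": 0},
  {"linear": [0,0,0],"turn": 0},
])

```text
time_s: 19.47
tcp_pos: [0.4552, 0.0627, 0.263]
tool_rot: [0.707, 0.707, 0.0, 0.001]
contact_force: [-0.0, 0.1, 1.1]
width: 0.0931
grasp_force: 0.0
```

```bash
python3 - <<'E'
from h import *
np.set_printoptions(precision=4,suppress=True)
s,g=wrist(); print(s["tcp_pos"],s["width"])
for c,a in glass(g): print(c,a,toworld(g,c,.023))
T=get_image("top")
for c,a in glass(T): print("top",c,a,toworld(T,c,.035))
E
```

```text
[0.4552 0.0627 0.263 ] 0.09312309658839313
[529.321  155.1149] 4499 [0.6112 0.109 ]
[280.7164 225.4228] 998 [0.4531 0.0627]
top [343.404  180.6291] 151 [ 0.6232 -0.0654]
top [305.0723 184.4638] 235 [0.6126 0.0244]
top [268.3185 187.4762] 336 [0.604  0.1106]
```

arm_command([
  {"linear": [0,-0.05,0.5],"turn": 0},
  {"linear": [0,0,0.7],"turn": 0},
  {"linear": [0,0,0.7],"turn": 0},
  {"linear": [0,0,0.4],"turn": 0},
  {"linear": [0,0,0.14],"turn": 0},
  {"linear": [0,0,0],"turn": 0},
])

```text
time_s: 20.07
tcp_pos: [0.4534, 0.0622, 0.1885]
tool_rot: [0.707, 0.707, -0.001, -0.001]
contact_force: [-0.2, 0.1, 0.1]
width: 0.0928
grasp_force: 0.0
```

arm_command([
  {"linear": [0,0,0],"turn": 0},
  {"linear": [0,0,0],"turn": 0},
  {"linear": [0,0,0],"turn": 0},
  {"linear": [0,0,0],"turn": 0},
  {"linear": [0,0,0],"turn": 0},
  {"linear": [0,0,0],"turn": 0},
  {"linear": [0,0,0],"turn": 0},
  {"linear": [0,0,0],"turn": 0},
  {"linear": [0,0,0],"turn": 0},
  {"linear": [0,0,0],"turn": 0},
], hand=1)

```text
time_s: 20.9
tcp_pos: [0.4529, 0.0627, 0.1893]
tool_rot: [0.707, 0.707, 0.0, -0.0]
contact_force: [-1.0, -0.6, 0.3]
width: 0.0306
grasp_force: 0.1
```

arm_command([
  {"linear": [0,0,0],"turn": 0},
  {"linear": [0,0,0],"turn": 0},
])

```text
time_s: 21.07
tcp_pos: [0.4529, 0.0627, 0.1893]
tool_rot: [0.707, 0.707, 0.0, 0.0]
contact_force: [-0.2, 0.5, 0.2]
width: 0.0298
grasp_force: 15.0
```

arm_command([
  {"linear": [0,0,-0.4],"turn": 0},
  {"linear": [0,0,-0.8],"turn": 0},
  {"linear": [0,0,-0.8],"turn": 0},
  {"linear": [-0.4,0.3,-0.4],"turn": 0},
  {"linear": [-0.7,0.6,0],"turn": 0},
  {"linear": [-0.8,0.65,0],"turn": 0},
  {"linear": [-0.8,0.65,0],"turn": 0},
  {"linear": [-0.8,0.65,0],"turn": 0},
  {"linear": [-0.8,0.65,0],"turn": 0},
  {"linear": [-0.8,0.65,0],"turn": 0},
])

```text
time_s: 21.9
tcp_pos: [0.5781, -0.0916, 0.2612]
tool_rot: [0.707, 0.707, -0.0, -0.0]
contact_force: [0.7, -0.3, -0.3]
width: 0.0298
grasp_force: 15.0
```

arm_command([
  {"linear": [-0.8,0.65,0],"turn": 0},
  {"linear": [-0.7,0.6,0],"turn": 0},
  {"linear": [-0.47,0.39,0],"turn": 0},
  {"linear": [0,0,0],"turn": 0},
  {"linear": [0,0,0],"turn": 0},
  {"linear": [0,0,0],"turn": 0},
])

```text
time_s: 22.4
tcp_pos: [0.6261, -0.1488, 0.2609]
tool_rot: [0.707, 0.707, -0.0, -0.001]
contact_force: [1.0, 0.9, -0.6]
width: 0.0295
grasp_force: 15.0
```

arm_command([
  {"linear": [0,0,0.4],"turn": 0},
  {"linear": [0,0,0.6],"turn": 0},
  {"linear": [0,0,0.5],"turn": 0},
  {"linear": [0,0,0.3],"turn": 0},
  {"linear": [0,0,0.15],"turn": 0},
  {"linear": [0,0,0.05],"turn": 0},
  {"linear": [0,0,0.04],"turn": 0},
  {"linear": [0,0,0],"turn": 0},
  {"linear": [0,0,0],"turn": 0},
  {"linear": [0,0,0],"turn": 0},
])

```text
time_s: 23.23
tcp_pos: [0.6268, -0.1495, 0.2008]
tool_rot: [0.707, 0.707, 0.0, 0.0]
contact_force: [-0.1, 0.1, -1.1]
width: 0.0295
grasp_force: 15.0
```

arm_command([
  {"linear": [0,0,0.01],"turn": 0},
  {"linear": [0,0,0],"turn": 0},
  {"linear": [0,0,0],"turn": 0},
])

```text
time_s: 23.48
tcp_pos: [0.6266, -0.1494, 0.2]
tool_rot: [0.707, 0.707, 0.0, 0.0]
contact_force: [1.2, -0.6, 0.2]
width: 0.0297
grasp_force: 15.0
```

arm_command([
  {"linear": [0,0,0.02],"turn": 0},
  {"linear": [0,0,0],"turn": 0},
  {"linear": [0,0,0],"turn": 0},
])

```text
time_s: 23.73
tcp_pos: [0.6267, -0.1494, 0.1994]
tool_rot: [0.707, 0.707, 0.0, 0.0]
contact_force: [-0.4, 0.3, 1.4]
width: 0.0299
grasp_force: 15.0
```

Contact. Releasing and retreating clear of the row for a last look.

arm_command([
  {"linear": [0,0,0],"turn": 0},
  {"linear": [0,0,0],"turn": 0},
  {"linear": [0,0,0],"turn": 0},
  {"linear": [0,0,0],"turn": 0},
  {"linear": [0,0,0],"turn": 0},
  {"linear": [0,0,0],"turn": 0},
  {"linear": [0,0,-0.3],"turn": 0},
  {"linear": [0,0,-0.6],"turn": 0},
  {"linear": [0,0,-0.8],"turn": 0},
  {"linear": [0,0,-0.8],"turn": 0},
], hand=-1)

```text
time_s: 24.57
tcp_pos: [0.6265, -0.1494, 0.2754]
tool_rot: [0.707, 0.707, -0.0, -0.0]
contact_force: [-0.1, -0.7, -0.3]
width: 0.0909
grasp_force: 0.0
```

arm_command([
  {"linear": [-0.3,-0.5,0],"turn": 0},
  {"linear": [-0.5,-0.9,0],"turn": 0},
  {"linear": [-0.5,-0.9,0],"turn": 0},
  {"linear": [-0.5,-0.9,0],"turn": 0},
  {"linear": [-0.5,-0.9,0],"turn": 0},
  {"linear": [-0.5,-0.9,0],"turn": 0},
  {"linear": [-0.3,-0.5,0],"turn": 0},
  {"linear": [0,0,0],"turn": 0},
  {"linear": [0,0,0],"turn": 0},
])

```text
time_s: 25.32
tcp_pos: [0.4615, -0.2428, 0.275]
tool_rot: [0.708, 0.707, 0.0, 0.0]
contact_force: [-0.2, 1.0, -0.5]
width: 0.0931
grasp_force: 0.0
```

```bash
python3 - <<'E'
from h import *
np.set_printoptions(precision=4,suppress=True)
T=get_image("top");S=get_image("scene");cv2.imwrite("pics/scene2.png",S["frame"]);cv2.imwrite("pics/top2.png",T["frame"])
for n,g in(("top",T),("scene",S)):
  for c,a in glass(g):
    w=toworld(g,c,.036)
    if w[1]<.3: print(n,a,w)
E
```

```text
top 136 [ 0.6226 -0.0647]
top 72 [ 0.6276 -0.1488]
top 232 [0.6124 0.0246]
top 339 [0.6039 0.111 ]
scene 34 [ 0.0543 -0.2141]
scene 32 [ 0.0552 -0.2309]
scene 454 [0.6047 0.1127]
scene 347 [0.6142 0.0254]
scene 229 [ 0.6263 -0.0651]
scene 140 [ 0.6321 -0.149 ]
```

View pics/scene2.png

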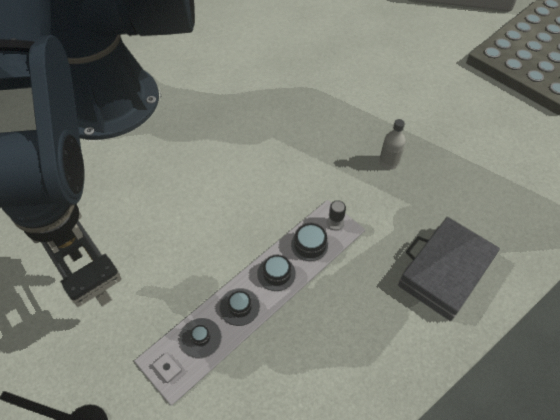

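The scene picture shows all four lenses upright and centred on their pads, from the largest by the post (px (311,239)) to the smallest (px (200,334)). The bottle hasn't moved (px (393,148)), and the gripper is clear.

```bash
python3 -c "
from plant import *
print(job_done())"
```

```text
the job is handed in; nothing more can be done
None
```

All four lenses are on their pads in order of size, largest by the post, each within about 2 mm of centre by the top camera; the bottle was left alone and the job was handed in at about 25 s, with no verdict returned.

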